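Feed two spacer plates from the gravity magazine

ROBOT

A 6-joint arm with a two-finger parallel gripper is mounted at the origin on a cart in front of the work surface, level with it; the furniture and walls round the work are solid. World frame = base frame: x ahead of the robot, y to its left, z up, the work surface at z = 0. Lengths are in m, angles in rad, forces in N, time in s.
With the tool pointing down it reaches from about 0.35 to 0.775 m from the base axis. Payload 7.3 kg.
Tool frame: the origin (TCP) lies on the mounting face of the last link; the fingertips stand 178 mm ahead of it and the grasp point (between the pads) lies 159 mm ahead of it (robot.grip_depth is the distance from the TCP to the grasp point, in m); z points along the fingers, y is the line along which they close (so a half turn about z gives the same grasp; the last joint's range is limited). The gripper opens to 92 mm and grips with 3 to 60 N. Pads are 19 mm wide; open, the fingers measure 130 mm over their backs; the gripper's body (75 mm by 190 mm) begins 47 mm behind the grasp point.
Start: joints at [1.037, 0.342, 1.524, -0, 1.275, -0.146], TCP at [0.199, 0.486, 0.405] pointing down, gripper open.
Joint ranges: [-2.53, 2.53], [-0.77, 2.02], [0.04, 2.7], [-1, 4.14], [0.28, 2.66], [-3.11, 3.11]. Speed limits (rad/s): [2.57, 2.57, 3.14, 3.14, 3.14, 3.14].

INTERFACE

Orientations are given as [roll, pitch, yaw] about the fixed x, y, z axes, in that order (R = Rz(yaw) Ry(pitch) Rx(roll)).
In Python, from cell import observe, cams, robot, models gives the robot as it stands.
- The arm moves only by the shell command python3 -m jog 'ROWS' [FORCE]. ROWS is JSON, a list of rows, each a list of 3 entries, a list of its own where there are three numbers: the shift along the tool's x, y, z each as a share of 0.4 m, from -1 to 1, then the turn about the tool's z as a share of pi rad, from -1 to 1, then the closure, from 0 (fully open) to 1 (shut). In form: [[[x, y, z], turn, jaw], ...]. A call has 1 to 12 rows; each row is the pose to reach, as a shift and turn from the pose commanded when the call began, along the tool's axes at that moment, turning the shorter way round; what a row does not reach only later rows make up. A row lasts 1/8 s, in which the tool goes at most 62.5 mm and 10.7 degrees, less where a joint would pass 70% of its speed; a pose out of reach is approached as far as the arm can. A call with a number of a shift or a turn outside -1 to 1 is refused whole. A call with a gripper value outside its range is refused whole. The fingers move at their own pace and stop on an object; FORCE is the grip in N (left out, the last holds). Time passes only in rows, so rows that repeat a pose let the fingers close. It gives the time, the measured TCP pose, the force, the opening and the grip force at its end, in the units of the state.
- observe(): the state, without advancing time (a new reading comes with each control period).
- cams.read_camera(name): name is "scene" or "side" or "wrist"; returns the picture (400x640x3 uint8, red, green, blue); there is no depth.
- cams.camera_model(name): a dict with "camera_matrix" (3x3 intrinsics, pixels), "pose" (4x4, takes a point from camera to world coordinates). Camera axes: x right, y down, z forward; pixel columns grow to the right and rows downward; lengths in m; the calibration is good to about 2 mm. The wrist camera is an equidistant fisheye: a pixel r from the principal point sees the ray r / f radians off the axis. A picture is of the moment at which its call begins: read the wrist's pose just before it. camera_model takes no time and is no camera call; for the wrist camera it gives the pose at the moment of the call.
- robot.hand_in(): hands the job in; it is judged then, once.
Trained networks look in the newest picture that a camera, given by its name, has taken for a name from the list of things; names that differ only in an ending like _2 or _b are one class to them, and where a whole thing is asked for, a point or a joint stands for the part that bears it (a point fixed in the world has none). Each returns a list of dicts, best first, with "confidence" (0 to 1); they miss things now and then, are a little off and sometimes report something else, mostly with a low value. They report only what shows in the picture. A call takes as long as a camera call.
- models.find_in(target, camera): "position" ([x, y, z] in m, in world coordinates, good to about 4 mm: the middle of the surface that is visible of it).
- models.pinpoint(target, camera): "position" ([x, y, z] in m, in world coordinates, good to about 4 mm: a listed point, or the origin of a listed thing).
The state is a dict: "time": time; "qpos": joint angles; "qvel": joint speeds; "joint_efforts": joint torques, N m; "tool_pos": TCP position; "tool_rot": TCP orientation; "contact_force": force on the tool from outside, world axes, zero at the start; "torque": the same for the moment, N m; "opening": finger opening in m; "grip_force": force on a finger pad.
Only numpy, scipy, OpenCV 4.12 (cv2) and the standard library are available. Lean on these libraries where they do the work, as an engineer would, in place of code of your own. Each camera call takes 0.05 s, during which the arm holds its last target. There are 200 camera calls.

TASK

With the push stick, push the two lowest orange plates out of the bottom of the magazine, one after the other, letting the stack drop down between the two strokes, until the first lies against the yellow end stop and the second lies against the first. Press the row home against the stop by feel, with about 10 newtons and never as much as 30, and do not touch the plates with the gripper. Then draw the stick out so that the rest of the stack drops to the floor of the chute, and lay the stick flat on the worktop or tool mat, clear of the magazine, leaving the other tools where they are.

Things in the scene. Friction and masses are not known exactly. Their poses are not given: they have to be found in the camera images.
- magazine: fixed gravity magazine, 112 mm high. Origin: on the worktop under the chute's middle; x = feed direction, z up. Aluminium base x -98 to 256 mm, 92 mm wide; its flat top, 24 mm above the worktop, is the floor on which plates and stick slide. Chute between blue side plates (x -48 to 48, inside faces y +-33.5), 84 mm long inside (x -42 to 42), open on top
- infeed (a point): middle of the chute's rear opening, on the floor at x -48 mm (its outer side): 34 mm wide (y -17 to 17), as high as the chute, between two steel strips (x -48 to -42) that reach the floor. The push stick goes in here. Behind it the bare floor runs on 50 mm as an apron. Axes as the magazine's
- outlet (a point): middle of the chute's outlet, on the floor at x 48 mm (its outer side). Two steel strips (x 42 to 48) end 19 mm above the floor, so only the lowest plate can leave. Beyond it lies the outfeed, between guides 10 mm high with inside faces at y +-33.5. Axes as the magazine's
- end_stop: rigid yellow end stop (20 x 66 x 24 mm, black knob on top to 42 mm) fixed across the outfeed. Origin: on the outfeed floor, middle of the face that looks to the chute; x as the magazine's. The face is 210 to 226 mm from the magazine's origin, different each time. It wants a press of about 10 N for a moment (over 4, under 30), besides 2 to 10 N of plate friction that the stick feels
- push_stick: loose push stick, 187 mm long, 24 mm wide, 0.13 kg, lying on its flat underside on the green tool mat (3 mm thick, at the left; the worktop is z 0): steel blade 10 mm thick with a square nose, and a black handle block 44 mm long (x -187 to -143 mm), 24 mm wide, whose top is 44 mm above the underside. Origin: underside at the nose end; x points along the blade out of the nose, z up
- stick_nose (a point): middle of the nose face of the push stick, 5 mm above its underside
- stick_grip (a point): middle of the handle of the push stick, 165 mm behind the nose, 22 mm above its underside; fingers close across the 24 mm width
- plate_1: orange spacer plate, 80 (x) x 64 (y) x 14 mm, about 0.09 kg, loose; number 1 from the bottom of the stack of five at the start. Origin: centre of its underside, x along the magazine's x
- plate_2: orange spacer plate, 80 (x) x 64 (y) x 14 mm, about 0.09 kg, loose; number 2 from the bottom of the stack of five at the start. Origin: centre of its underside, x along the magazine's x
- plate_3: orange spacer plate, 80 (x) x 64 (y) x 14 mm, about 0.09 kg, loose; number 3 from the bottom of the stack of five at the start. Origin: centre of its underside, x along the magazine's x
- plate_4: orange spacer plate, 80 (x) x 64 (y) x 14 mm, about 0.09 kg, loose; number 4 from the bottom of the stack of five at the start. Origin: centre of its underside, x along the magazine's x
- plate_5: orange spacer plate, 80 (x) x 64 (y) x 14 mm, about 0.09 kg, loose; number 5 from the bottom of the stack of five at the start. Origin: centre of its underside, x along the magazine's x
- screwdriver: bystander: screwdriver with yellow handle, 175 mm, lying
- pliers: bystander: red-handled pliers, 167 mm, lying
- torque_tester: bystander: dark instrument box 105 x 62 x 50 mm

How it is judged:
By the outcome, as a careful person would: the job done as asked, in the order asked, and still so for the second after the job is handed in, with the robot touching nothing.
It also fails if it takes over 62 s, if anything falls off the work surface, if the arm or the gripper's body presses on something with over 40 N, if the wrist force passes 120 N, or if a joint passes its speed limit or range.

## Working session

There is one attempt and no reset: what is moved stays moved. The work goes in short steps, Python scripts to look and compute and a shell command to move; the robot and the scene stay as the last step left them, time stands still between calls to the robot, and variables do not carry over. Pictures are saved under pics/ and viewed, at most 10 in all, crops included, and the job is handed in when it is done.

```bash
mkdir -p pics; ls
python3 - <<'E'
from cell import observe,cams,robot,models
import cv2
s=observe();print(s['time'],s['tool_pos'],s['tool_rot'],robot.grip_depth)
for c in ("scene","side"):
    im=cams.read_camera(c);cv2.imwrite(f"pics/{c}0.png",im[:,:,::-1])
    m=cams.camera_model(c);print(c,m['pose'][:3,3] if hasattr(m['pose'],'shape') else m['pose'])
    for t in ("magazine","infeed","outlet","end_stop","push_stick","stick_nose","stick_grip"):
        print(t,[( [round(v,4) for v in d['position']],round(d['confidence'],2)) for d in models.pinpoint(t,c)[:2]])
E
```

```text
pics
0.0 [0.19841623 0.48589512 0.40405192] [-3.14005299e+00 -1.86963699e-04  2.75383146e+00] 0.1592
scene [ 0.08548276 -0.63504528  0.62868406]
magazine [([0.6086, -0.0251, 0.0006], 0.75)]
infeed [([0.6044, 0.023, 0.0258], 0.95), ([0.6091, -0.0235, 0.0003], 0.37)]
outlet [([0.6129, -0.0724, 0.025], 0.78)]
end_stop [([0.6345, -0.2402, 0.0245], 0.73)]
push_stick [([0.4645, 0.1632, 0.0076], 0.81)]
stick_nose [([0.4662, 0.1618, 0.0084], 0.9)]
stick_grip [([0.4521, 0.3236, 0.0265], 0.97), ([0.6091, -0.029, 0.0274], 0.66)]
side [ 0.29738086 -0.65556593  0.68829792]
magazine [([0.6082, -0.0239, 0.0016], 0.64)]
infeed [([0.6029, 0.0247, 0.0272], 0.77)]
outlet [([0.6123, -0.0688, 0.0236], 0.72), ([0.6046, -0.024, 0.0644], 0.51)]
end_stop [([0.6323, -0.2361, 0.0236], 0.84)]
push_stick [([0.4697, 0.164, -0.0008], 0.9)]
stick_nose [([0.4693, 0.1594, 0.0115], 0.95)]
stick_grip [([0.4535, 0.3272, 0.0247], 0.61)]
```

View pics/scene0.png

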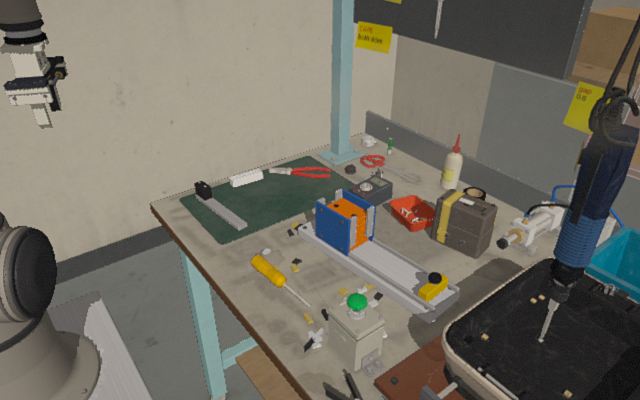

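View pics/side0.png

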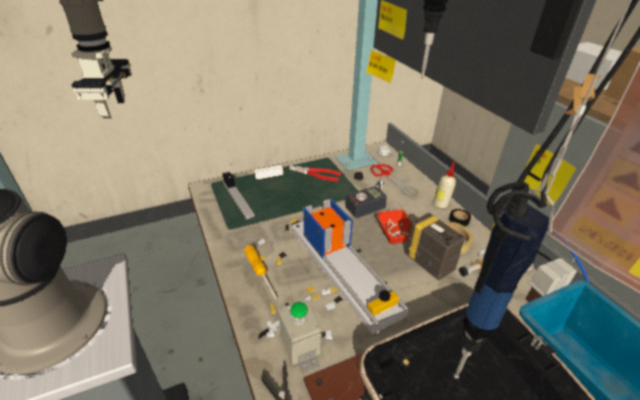

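The scene view shows the stick on the mat (handle ~(203,188), nose ~(243,227)). The magazine is at ~(345,225) with the yellow stop at ~(433,287), and the feed runs roughly towards −y. The side view agrees. Next I'll use the wrist camera.

```bash
cat > h.py <<'E'
from cell import observe,cams,robot,models
import numpy as np
from scipy.spatial.transform import Rotation as Ro
def plan(p=None,yaw=None,d=None):
    """row entries to bring the grasp point to p (world), tool x to yaw"""
    s=observe();R=Ro.from_euler('xyz',s['tool_rot']).as_matrix();t=np.array(s['tool_pos'])
    g=t+R[:,2]*robot.grip_depth
    y0=np.arctan2(R[1,0],R[0,0])
    print('t',round(s['time'],2),'grasp',g.round(4),'yaw',y0.round(4),'F',np.round(s['contact_force'],1),'open',round(s['opening'],4),'grip',np.round(s['grip_force'],1))
    if p is not None: print('shift',(R.T@(np.array(p)-g)/0.4).round(4),'turn',((-(yaw-y0)+np.pi)%(2*np.pi)-np.pi).__truediv__(np.pi).round(4) if yaw is not None else 0)
def look(cam,names,fn=models.pinpoint):
    for t in names: print(cam,t,[([round(v,4) for v in d['position']],round(d['confidence'],2)) for d in fn(t,cam)[:2]])
E
python3 - <<'E'
from h import *
import cv2
T=np.array(cams.camera_model('wrist')['pose']);s=observe();R=Ro.from_euler('xyz',s['tool_rot']).as_matrix()
print('cam in tool',(R.T@(T[:3,3]-s['tool_pos'])).round(3));print((R.T@T[:3,:3]).round(2))
cv2.imwrite('pics/w0.png',cams.read_camera('wrist')[:,:,::-1])
look('wrist',["magazine","infeed","outlet","end_stop","stick_nose","stick_grip"])
for y in (1.66,-1.48): plan([0.50,0.15,0.25],y)
plan([0.453,0.325,0.15],1.66)
E
```

```text
cam in tool [0.079 0.    0.021]
[[ 0.   -0.96 -0.29]
 [ 1.    0.    0.  ]
 [-0.   -0.29  0.96]]
wrist magazine []
wrist infeed []
wrist outlet []
wrist end_stop []
wrist stick_nose []
wrist stick_grip []
t 1.15 grasp [0.1985 0.486  0.2455] yaw 2.7539 F [ 0.  -0.5  0.4] open 0.0921 grip 0.0
shift [-1.0155 -0.4928 -0.0112] turn 0.3482
t 1.15 grasp [0.1985 0.486  0.2455] yaw 2.7539 F [ 0.  -0.5  0.4] open 0.0921 grip 0.0
shift [-1.0155 -0.4928 -0.0112] turn -0.6523
t 1.15 grasp [0.1985 0.486  0.2455] yaw 2.7539 F [ 0.  -0.5  0.4] open 0.0921 grip 0.0
shift [-0.7413 -0.1322  0.2389] turn 0.3482
```

View pics/w0.png

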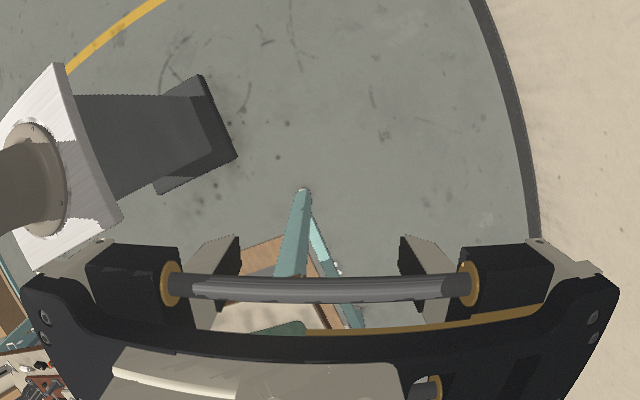

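The wrist view shows only the floor, with the camera mounted on the tool's +x side. I'll turn the tool so the camera faces the magazine (yaw ≈ −1.48) and look from above.

```bash
python3 -m jog '[[[-0.15,-0.05,0],-0.06,0],[[-0.3,-0.1,0],-0.12,0],[[-0.45,-0.15,0],-0.18,0],[[-0.6,-0.2,0],-0.24,0],[[-0.75,-0.28,0],-0.3,0],[[-0.9,-0.33,0],-0.36,0],[[-0.98,-0.37,0],-0.42,0],[[-0.98,-0.37,0],-0.48,0],[[-0.98,-0.37,0],-0.54,0],[[-0.98,-0.37,0],-0.6,0],[[-0.98,-0.37,0],-0.652,0],[[-0.98,-0.37,0],-0.652,0]]'
python3 - <<'E'
from h import *
import cv2
plan()
cv2.imwrite('pics/w1.png',cams.read_camera('wrist')[:,:,::-1])
look('wrist',["magazine","infeed","outlet","end_stop","push_stick","stick_nose","stick_grip"])
E
```

```text
time: 2.65
tool_pos: [0.5055, 0.2007, 0.4047]
tool_rot: [3.142, 0.0, -1.476]
contact_force: [-0.6, -1.2, -0.1]
opening: 0.0914
grip_force: 0.0
t 2.65 grasp [0.5055 0.2007 0.2455] yaw -1.4764 F [-0.6 -1.2 -0.1] open 0.0914 grip 0.0
wrist magazine []
wrist infeed [([0.603, 0.0268, 0.0227], 0.66)]
wrist outlet []
wrist end_stop []
wrist push_stick [([0.4684, 0.1632, 0.0018], 0.84)]
wrist stick_nose [([0.4692, 0.1634, 0.0096], 0.84)]
wrist stick_grip [([0.4515, 0.3227, 0.0243], 0.56)]
```

View pics/w1.png

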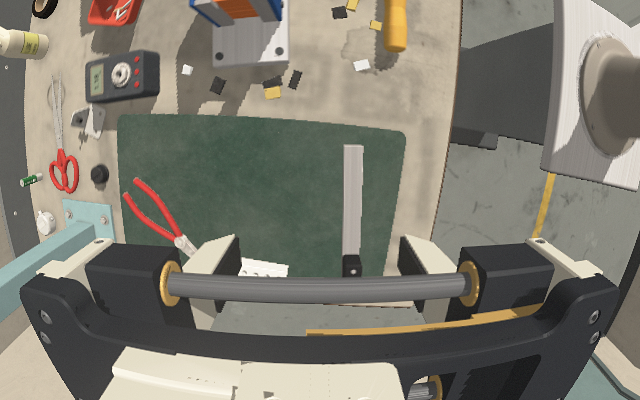

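The wrist view shows the blade at columns 343–362 with its nose at row ~145 and the handle at ~(352,265). The magazine's apron edge is at ~(213–288, 65). I'll fit the stick axis and the apron.

```bash
cat >> h.py <<'E'
def deproj(px,z,cam='wrist'):
    m=cams.camera_model(cam);K=np.array(m['camera_matrix']);T=np.array(m['pose']);px=np.atleast_2d(px).astype(float)
    a=(px[:,0]-K[0,2])/K[0,0];b=(px[:,1]-K[1,2])/K[1,1]
    if cam=='wrist':
        r=np.hypot(a,b);k=np.sin(r)/np.maximum(r,1e-9);d=np.c_[a*k,b*k,np.cos(r)]
    else: d=np.c_[a,b,a*0+1]
    d=d@T[:3,:3].T
    return T[:3,3]+d*((z-T[2,3])/d[:,2])[:,None]
def linefit(P):
    c=P.mean(0);u=np.linalg.svd(P-c)[2][0];return c,u
E
python3 - <<'E'
from h import *
import cv2
im=cv2.imread('pics/w1.png').astype(int)
C=[]
for r in range(152,250,2):
    cc=np.where(im[r,330:376].min(1)>105)[0]+330
    if len(cc)>8: C.append([(cc.min()+cc.max())/2,r,cc.max()-cc.min()+1])
C=np.array(C);print(len(C),C[[0,len(C)//2,-1]])
P=deproj(C[:,:2],0.013)[:,:2];c,u=linefit(P)
print('stick yaw',np.arctan2(*( -np.abs(u[1]), u[0]*-np.sign(u[1]))).round(4),c.round(4))
col=im[:,353];print([ (r,col[r].tolist()) for r in range(140,150)])
print('nose',deproj([[353,145]],0.013).round(4),'handle front base',deproj([[352,257]],0.047).round(4))
print('apron corners',deproj([[213,65],[288,64]],0.024).round(4))
# apron edge cross profile
print(im[66:70,200:300:8].tolist()[0])
E
```

```text
49 [[353.  152.   21. ]
 [352.  200.   19. ]
 [350.5 248.   18. ]]
stick yaw -1.4725 [0.4608 0.2321]
[(140, [88, 100, 89]), (141, [88, 101, 90]), (142, [89, 101, 90]), (143, [80, 93, 80]), (144, [121, 132, 134]), (145, [164, 173, 182]), (146, [185, 195, 203]), (147, [163, 172, 178]), (148, [164, 173, 179]), (149, [165, 173, 181])]
nose [[0.4677 0.1623 0.013 ]] handle front base [[0.4565 0.2935 0.047 ]]
apron corners [[0.642  0.0767 0.024 ]
 [0.5522 0.0733 0.024 ]]
[[96, 108, 115], [91, 102, 110], [117, 121, 125], [108, 112, 115], [103, 105, 109], [107, 110, 114], [103, 109, 113], [87, 97, 101], [88, 100, 105], [87, 96, 103], [97, 108, 115], [122, 137, 146], [151, 169, 181]]
```

Run:
```python
from h import *
plan([0.4511,0.3283,0.09],-1.4725)
plan([0.4511,0.3283,0.030],-1.4725)
print('white thing',deproj([[238,262],[288,265]],0.02).round(3))
```

```text
t 3.05 grasp [0.5054 0.2008 0.2455] yaw -1.4823 F [1.1 0.1 0.8] open 0.0921 grip 0.0
shift [-0.3294  0.1071  0.3888] turn -0.0031
t 3.05 grasp [0.5054 0.2008 0.2455] yaw -1.4823 F [1.1 0.1 0.8] open 0.0921 grip 0.0
shift [-0.3294  0.1071  0.5388] turn -0.0031
white thing [[0.604 0.33  0.02 ]
 [0.536 0.327 0.02 ]]
```

```bash
python3 -m jog '[[[-0.11,0.036,0.1],-0.002,0.3],[[-0.22,0.072,0.22],-0.002,0.3],[[-0.329,0.107,0.34],-0.002,0.3],[[-0.329,0.107,0.42],-0.002,0.3],[[-0.329,0.107,0.49],-0.002,0.3],[[-0.329,0.107,0.539],-0.002,0.3],[[-0.329,0.107,0.539],-0.002,0.3]]' 40
python3 - <<'E'
from h import *
import cv2
plan([0.4511,0.3283,0.030],-1.4725)
cv2.imwrite('pics/w2.png',cams.read_camera('wrist')[:,:,::-1])
E
```

```text
time: 3.92
tool_pos: [0.4506, 0.3279, 0.1878]
tool_rot: [3.139, -0.001, -1.475]
contact_force: [-0.7, 0.4, 0.8]
opening: 0.0643
grip_force: 0.0
t 3.92 grasp [0.4501 0.3276 0.0286] yaw -1.4753 F [-0.7  0.4  0.8] open 0.0643 grip 0.0
shift [-0.0014 -0.0025 -0.0035] turn -0.0009
```

View pics/w2.png

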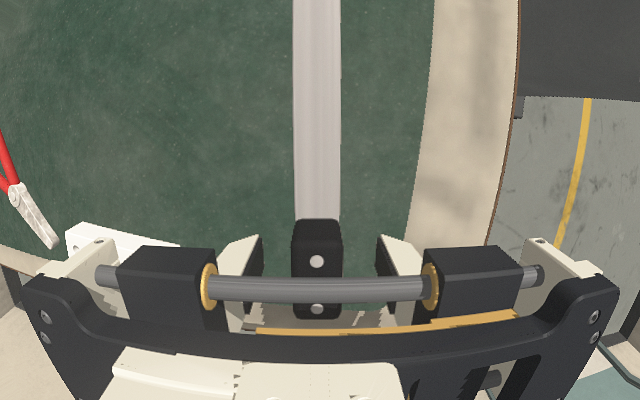

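The handle (~(317,265)) sits centred between the fingers, with the blade straight ahead. Closing with 50 N, then lifting.

```bash
python3 -m jog '[[[0,0,0],0,0.6],[[0,0,0],0,0.8],[[0,0,0],0,0.9],[[0,0,0],0,0.9],[[0,0,0],0,0.9],[[0,0,0],0,0.9],[[0,0,-0.05],0,0.9],[[0,0,-0.12],0,0.9],[[0,0,-0.18],0,0.9],[[0,0,-0.18],0,0.9],[[0,0,-0.18],0,0.9]]' 50
python3 - <<'E'
from h import *
import cv2
plan()
im=cams.read_camera('wrist');cv2.imwrite('pics/w3.png',im[:,:,::-1])
look('wrist',["stick_nose","infeed"])
cams.read_camera('scene');look('scene',["stick_nose","infeed","outlet","magazine","end_stop"])
cams.read_camera('side');look('side',["stick_nose","infeed","outlet","magazine","end_stop"])
E
```

```text
time: 5.35
tool_pos: [0.4506, 0.3279, 0.26]
tool_rot: [3.14, -0.001, -1.475]
contact_force: [0.9, 0.2, -0.9]
opening: 0.0239
grip_force: 50.0
t 5.35 grasp [0.4504 0.3277 0.1008] yaw -1.4747 F [ 0.9  0.2 -0.9] open 0.0239 grip 50.0
wrist stick_nose []
wrist infeed []
scene stick_nose [([0.4653, 0.161, 0.084], 0.95), ([0.6322, -0.2403, 0.0247], 0.36)]
scene infeed [([0.6038, 0.0254, 0.0283], 0.98)]
scene outlet [([0.6133, -0.0724, 0.0242], 0.7), ([0.4678, 0.1618, 0.0789], 0.31)]
scene magazine [([0.6093, -0.0257, 0.0001], 0.75)]
scene end_stop [([0.6329, -0.2416, 0.0264], 0.85)]
side stick_nose [([0.6117, -0.0238, -0.0001], 0.64), ([0.4679, 0.163, 0.0772], 0.62)]
side infeed [([0.6076, 0.0261, 0.0274], 0.97)]
side outlet [([0.6121, -0.0724, 0.022], 0.76)]
side magazine [([0.6116, -0.0251, -0.0005], 0.86)]
side end_stop [([0.6313, -0.24, 0.0236], 0.91)]
```

View pics/w3.png

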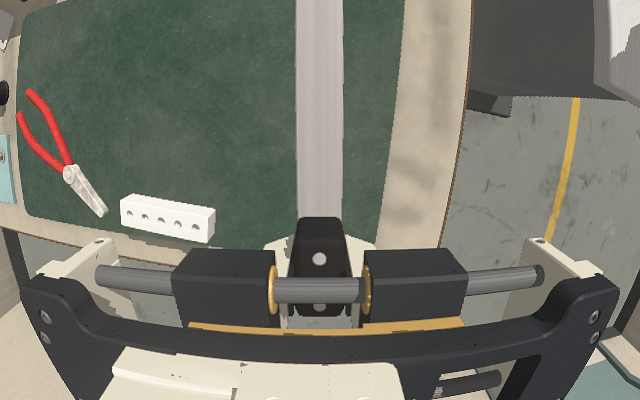

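The stick is held level and nothing else has moved. I'll bring the nose in line behind the infeed and check it.

Run:
```python
from h import *
P=np.array([[.6046,.025],[.6096,-.0247],[.6127,-.0715],[.6328,-.2395]]);c,u=linefit(P);u=u*np.sign(-u[1]);print(np.arctan2(u[1],u[0]))
plan([0.5842,0.220,0.085],-1.467)
```

```text
-1.463839417791034
t 6.1 grasp [0.451  0.3281 0.102 ] yaw -1.4748 F [ 0.2 -0.9 -1.9] open 0.0239 grip 50.0
shift [ 0.3008 -0.3055  0.0424] turn -0.0025
```

```bash
python3 -m jog '[[[0.06,-0.06,0],0,0.9],[[0.15,-0.15,0.01],-0.003,0.9],[[0.24,-0.24,0.02],-0.003,0.9],[[0.3,-0.305,0.04],-0.003,0.9],[[0.3,-0.305,0.04],-0.003,0.9],[[0.3,-0.305,0.04],-0.003,0.9]]'
python3 - <<'E'
from h import *
import cv2
plan()
im=cams.read_camera('wrist');cv2.imwrite('pics/w4.png',im[:,:,::-1])
look('wrist',["stick_nose","infeed"])
cams.read_camera('scene');look('scene',["stick_nose","infeed"])
cams.read_camera('side');look('side',["stick_nose","infeed"])
E
```

```text
time: 6.85
tool_pos: [0.5835, 0.2205, 0.2449]
tool_rot: [3.141, 0.0, -1.466]
contact_force: [-0.8, 0.2, -1.1]
opening: 0.0238
grip_force: 50.0
t 6.85 grasp [0.5834 0.2205 0.0857] yaw -1.4656 F [-0.8  0.2 -1.1] open 0.0238 grip 50.0
wrist stick_nose []
wrist infeed []
scene stick_nose [([0.6, 0.0534, 0.0641], 0.71)]
scene infeed [([0.6049, 0.022, 0.0258], 0.79)]
side stick_nose [([0.602, 0.0547, 0.0688], 0.64)]
side infeed [([0.6046, 0.0223, 0.0249], 0.75)]
```

View pics/w4.png

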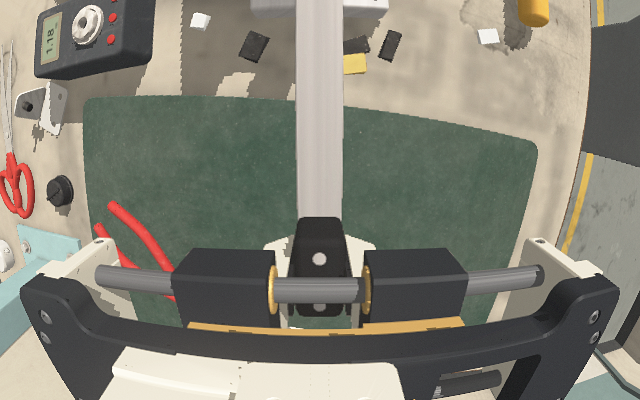

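The nose lines up with the infeed axis within about 1 mm, and in the image the blade centre is at col 320 against the apron centre at ~321. Now lowering to the floor and entering the infeed.

```bash
python3 -m jog '[[[0,0,0.03],0,0.9],[[0,0,0.06],0,0.9],[[0,0,0.08],0,0.9],[[0,0,0.086],0,0.9],[[0,0,0.086],0,0.9],[[0.03,0,0.086],0,0.9],[[0.06,0,0.086],0,0.9],[[0.085,0,0.086],0,0.9],[[0.085,0,0.086],0,0.9]]'
python3 - <<'E'
from h import *
plan()
E
```

```text
time: 8.43
tool_pos: [0.5878, 0.1853, 0.2109]
tool_rot: [-3.141, 0.0, -1.467]
contact_force: [-0.6, 0.3, -1.0]
opening: 0.0236
grip_force: 50.0
t 8.43 grasp [0.5878 0.1853 0.0517] yaw -1.467 F [-0.6  0.3 -1. ] open 0.0236 grip 50.0
```

```bash
python3 -m jog '[[[0.03,0,0],0,0.9],[[0.06,0,0],0,0.9],[[0.09,0,0],0,0.9],[[0.12,0,0],0,0.9],[[0.15,0,0],0,0.9]]'; python3 -m jog '[[[0.03,0,0],0,0.9],[[0.06,0,0],0,0.9],[[0.085,0,0],0,0.9],[[0.105,0,0],0,0.9],[[0.105,0,0],0,0.9]]'
python3 - <<'E'
from h import *
import cv2
plan()
im=cams.read_camera('scene')[170:330,280:480];cv2.imwrite('pics/s5.png',cv2.resize(im[:,:,::-1],None,fx=4,fy=3.7))
look('scene',["plate_1"],models.find_in);look('scene',["plate_1","end_stop"])
E
```

```text
time: 9.05
tool_pos: [0.5918, 0.1408, 0.2099]
tool_rot: [-3.14, -0.018, -1.482]
contact_force: [1.0, 8.5, -4.6]
opening: 0.0239
grip_force: 50.0
time: 9.68
tool_pos: [0.5933, 0.1129, 0.2097]
tool_rot: [-3.14, -0.045, -1.503]
contact_force: [-0.5, 0.3, -5.5]
opening: 0.0238
grip_force: 49.9
t 9.68 grasp [0.5941 0.1058 0.0506] yaw -1.5026 F [-0.5  0.3 -5.5] open 0.0238 grip 49.9
scene plate_1 [([0.6169, -0.0267, 0.0914], 0.9), ([0.6104, -0.1114, 0.0408], 0.86)]
scene plate_1 [([0.6126, -0.1022, 0.0272], 0.98), ([0.6063, -0.0259, 0.0682], 0.63)]
scene end_stop [([0.6336, -0.2408, 0.0241], 0.65)]
```

View pics/s5.png

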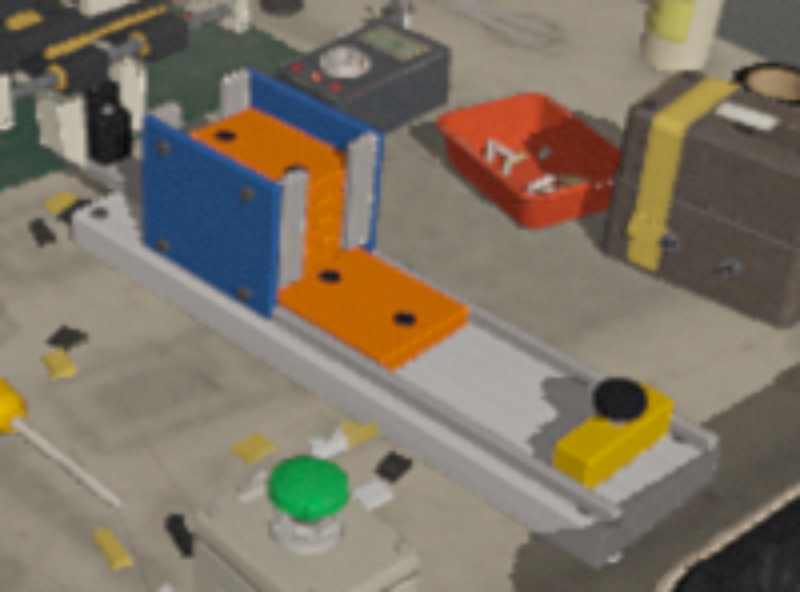

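The stick has pushed plate 1 out (plate ~ (375,300) in the crop), but the tool has lagged and tilted about 2.5°. I'll check the joints before continuing.

```bash
python3 - <<'E'
from h import *
s=observe()
for k in ('qpos','qvel','joint_efforts','contact_force','torque','tool_rot','tool_pos'): print(k,np.round(s[k],3))
E
python3 -m jog '[[[0,0,0],0,0.9],[[0,0,0],0,0.9]]'
python3 - <<'E'
from h import *
import cv2
s=observe()
for k in ('qpos','qvel','joint_efforts','torque'): print(k,np.round(s[k],3))
im=cams.read_camera('side')
h=im[60:300,180:420];cv2.imwrite('pics/s6.png',cv2.resize(h[:,:,::-1],None,fx=2.5,fy=2.5))
E
```

```text
qpos [ 0.072  0.691  1.518 -0.056  0.932 -3.104]
qvel [ 0.003 -0.001 -0.003  0.002 -0.     0.001]
joint_efforts [-6.8000e-02 -5.8336e+01 -2.1057e+01 -8.2200e-01 -3.3000e-02  2.0000e-03]
contact_force [-0.178  0.047 -5.382]
torque [0.824 0.257 0.002]
tool_rot [-3.139 -0.045 -1.502]
tool_pos [0.593 0.113 0.21 ]
time: 10.12
tool_pos: [0.5935, 0.1136, 0.21]
tool_rot: [-3.139, -0.045, -1.502]
contact_force: [0.3, -0.1, -5.0]
opening: 0.0238
grip_force: 49.9
qpos [ 0.073  0.69   1.518 -0.056  0.932 -3.104]
qvel [-0.    -0.001 -0.001  0.     0.002 -0.001]
joint_efforts [-2.9000e-02 -5.8309e+01 -2.1059e+01 -8.1200e-01 -3.9000e-02  1.0000e-03]
torque [0.789 0.184 0.018]
```

View pics/s6.png

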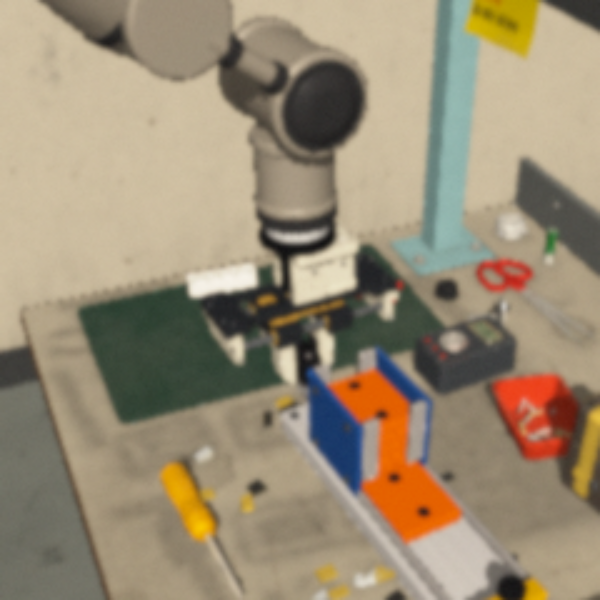

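Joint 6 sits at its limit (−3.104), which explains the lag and tilt. The stick is still under the stack with its nose near x = +34 mm, so it's stable resting on the apron. I'll release it there, rise, turn the gripper half round and regrasp.

```bash
python3 -m jog '[[[0,0,0],0,0.75],[[0,0,0],0,0.55],[[0,0,0],0,0.3],[[0,0,0],0,0.3],[[0,0,-0.06],0,0.3],[[0,0,-0.14],0,0.3],[[0,0,-0.2],0,0.3],[[0,0,-0.2],0.05,0.3],[[0,0,-0.2],0.1,0.3],[[0,0,-0.2],0.15,0.3],[[0,0,-0.2],0.2,0.3],[[0,0,-0.2],0.2,0.3]]'
python3 - <<'E'
from h import *
import cv2
plan([0.594,0.106,0.13],1.6746); print(np.round(observe()['qpos'],3))
im=cams.read_camera('scene');cv2.imwrite('pics/sc7.png',im[:,:,::-1])
look('scene',["stick_grip","plate_1","push_stick"])
im=cams.read_camera('side');cv2.imwrite('pics/si7.png',im[:,:,::-1])
look('side',["stick_grip","plate_1"])
E
```

```text
time: 11.68
tool_pos: [0.593, 0.1171, 0.2902]
tool_rot: [-3.112, -0.034, -2.129]
contact_force: [0.8, -0.5, -0.8]
opening: 0.0643
grip_force: 0.0
t 11.68 grasp [0.5941 0.11   0.1312] yaw -2.1292 F [ 0.8 -0.5 -0.8] open 0.0643 grip 0.0
shift [ 0.0086 -0.005   0.0034] turn 0.7892
[ 0.079  0.592  1.448 -0.05   1.1   -2.482]
scene stick_grip [([0.5934, 0.0987, 0.0465], 0.86)]
scene plate_1 [([0.6132, -0.104, 0.0284], 0.87), ([0.6115, -0.0241, 0.079], 0.65)]
scene push_stick [([0.6104, -0.1048, 0.0301], 0.22)]
side stick_grip [([0.5988, 0.1062, 0.0454], 0.65)]
side plate_1 [([0.609, -0.0169, 0.0768], 0.91), ([0.6154, -0.1032, 0.0256], 0.74)]
```

```bash
python3 -m jog '[[[0,0,0],0.059,0.3],[[0,0,0],0.118,0.3],[[0,0,0],0.177,0.3],[[0,0,0],0.236,0.3],[[0,0,0],0.295,0.3],[[0,0,0],0.354,0.3],[[0,0,0],0.413,0.3],[[0,0,0],0.472,0.3],[[0,0,0],0.531,0.3],[[0,0,0],0.59,0.3],[[0,0,0],0.649,0.3],[[0,0,0],0.7,0.3]]'
python3 -m jog '[[[0,0,0],0.05,0.3],[[0,0,0],0.09,0.3],[[0,0,0],0.09,0.3]]'
python3 - <<'E'
from h import *
import cv2
s=observe();R=Ro.from_euler('xyz',s['tool_rot']).as_matrix();print(R.round(4))
plan([0.594,0.106,0.05],1.6746); print(np.round(s['qpos'],3))
im=cams.read_camera('wrist');cv2.imwrite('pics/w8.png',im[:,:,::-1])
look('wrist',["stick_grip"])
E
```

```text
time: 13.52
tool_pos: [0.593, 0.1171, 0.29]
tool_rot: [-3.131, 0.044, 1.949]
contact_force: [0.2, -0.8, 0.3]
opening: 0.0648
grip_force: 0.0
time: 13.9
tool_pos: [0.593, 0.1171, 0.29]
tool_rot: [3.14, 0.045, 1.673]
contact_force: [-0.5, 0.1, 0.5]
opening: 0.0644
grip_force: 0.0
[[-0.1017  0.9948  0.0061]
 [ 0.9938  0.1019 -0.0445]
 [-0.0449  0.0015 -0.999 ]]
t 13.9 grasp [0.594  0.11   0.1309] yaw 1.6728 F [-0.5  0.1  0.5] open 0.0644 grip 0.0
shift [-0.0009 -0.0014  0.2026] turn -0.0006
[ 7.900e-02  5.920e-01  1.448e+00 -5.000e-02  1.100e+00 -1.000e-03]
wrist stick_grip [([0.5953, 0.1004, 0.0461], 0.94)]
```

View pics/w8.png

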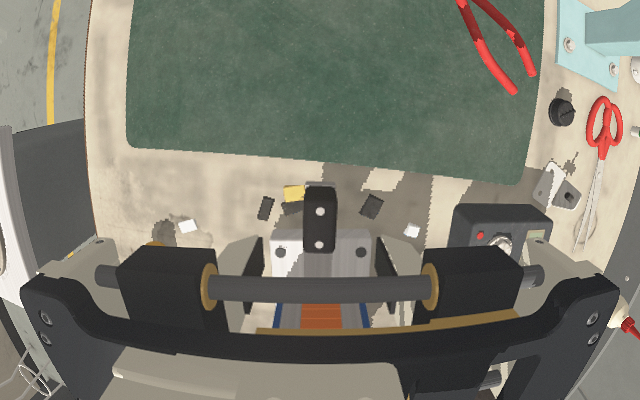

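The handle lies flat at cols 303–337 and rows ~186–252, centred between the open fingers. I'll measure its middle and descend.

Run:
```python
from h import *
P=deproj([[320,186.5],[320,252],[320,211],[319,245],[303,230],[337,230]],0.068);print(P.round(4))
plan([0.5955,0.104,0.051],1.6746)
```

```text
[[0.592  0.1355 0.068 ]
 [0.5972 0.0863 0.068 ]
 [0.5938 0.1181 0.068 ]
 [0.5958 0.0919 0.068 ]
 [0.5834 0.1026 0.068 ]
 [0.6072 0.1051 0.068 ]]
t 14.0 grasp [0.594  0.11   0.1309] yaw 1.6741 F [-0.4 -0.  -0.1] open 0.0644 grip 0.0
shift [-0.0064  0.002   0.2002] turn -0.0002
```

```bash
python3 -m jog '[[[-0.002,0.002,0.06],0,0.3],[[-0.004,0.002,0.12],0,0.3],[[-0.004,0.002,0.17],0,0.3],[[-0.004,0.002,0.2],0,0.3],[[-0.004,0.002,0.2],0,0.3],[[-0.004,0.002,0.2],0,0.6],[[-0.004,0.002,0.2],0,0.8],[[-0.004,0.002,0.2],0,0.9],[[-0.004,0.002,0.2],0,0.9],[[-0.004,0.002,0.2],0,0.9],[[-0.004,0.002,0.2],0,0.9]]' 55
python3 - <<'E'
from h import *
plan([0.594+0.1045*0.024,0.106-0.9945*0.024,0.0515],1.6746)
E
```

```text
time: 15.38
tool_pos: [0.5944, 0.1121, 0.2103]
tool_rot: [3.14, 0.045, 1.671]
contact_force: [-1.6, -0.1, 2.7]
opening: 0.0239
grip_force: 54.4
t 15.38 grasp [0.5954 0.105  0.0513] yaw 1.6712 F [-1.6 -0.1  2.7] open 0.0239 grip 54.4
shift [-0.0571 -0.0029  0.002 ] turn -0.0011
```

```bash
python3 -m jog '[[[-0.02,0,0.001],0,0.9],[[-0.04,0,0.002],0,0.9],[[-0.06,0,0.0027],0,0.9],[[-0.06,0,0.0027],0,0.9]]'
python3 -m jog '[[[0,0,0],0,0.9]]'
python3 - <<'E'
from h import *
plan()
cams.read_camera('scene');look('scene',["plate_1"])
cams.read_camera('side');look('side',["plate_1"])
E
```

```text
time: 15.88
tool_pos: [0.597, 0.0887, 0.2104]
tool_rot: [3.139, 0.043, 1.671]
contact_force: [-0.5, 5.1, 2.7]
opening: 0.0236
grip_force: 54.6
time: 16.0
tool_pos: [0.597, 0.0888, 0.2104]
tool_rot: [3.139, 0.044, 1.671]
contact_force: [0.1, 5.4, 2.9]
opening: 0.0236
grip_force: 54.6
t 16.0 grasp [0.5981 0.0819 0.0513] yaw 1.6712 F [0.1 5.4 2.9] open 0.0236 grip 54.6
scene plate_1 [([0.6161, -0.1244, 0.0241], 0.72), ([0.6089, -0.0271, 0.0292], 0.63)]
side plate_1 [([0.6176, -0.1276, 0.0253], 0.95), ([0.6067, -0.0205, 0.075], 0.94)]
```

```bash
python3 -m jog '[[[0.03,0,-0.0014],0,0.9],[[0.06,0,-0.0027],0,0.9],[[0.09,0,-0.004],0,0.9],[[0.12,0,-0.0054],0,0.9],[[0.15,0,-0.0067],0,0.9],[[0.18,0,-0.008],0,0.9],[[0.21,0,-0.0095],0,0.9],[[0.24,0,-0.011],0,0.9],[[0.27,0,-0.012],0,0.9],[[0.295,0,-0.0133],0,0.9],[[0.295,0,-0.0133],0,0.9],[[0.295,0,-0.0133],0,0.9]]'
python3 - <<'E'
from h import *
import cv2
plan()
im=cams.read_camera('scene');look('scene',["stick_nose","infeed","plate_1"])
h=im[170:330,280:480];cv2.imwrite('pics/s9.png',cv2.resize(h[:,:,::-1],None,fx=4,fy=3.7))
cams.read_camera('side');look('side',["stick_nose","infeed","plate_1"])
E
```

```text
time: 17.7
tool_pos: [0.585, 0.206, 0.2102]
tool_rot: [3.14, 0.044, 1.671]
contact_force: [0.3, 0.8, 1.5]
opening: 0.0239
grip_force: 54.6
t 17.7 grasp [0.586  0.199  0.0511] yaw 1.6715 F [0.3 0.8 1.5] open 0.0239 grip 54.6
scene stick_nose [([0.5997, 0.0328, 0.0304], 0.56)]
scene infeed [([0.605, 0.0224, 0.0274], 0.74), ([0.6079, -0.0204, 0.0212], 0.4)]
scene plate_1 [([0.6166, -0.1274, 0.0276], 0.65), ([0.6121, -0.0246, 0.0647], 0.57)]
side stick_nose [([0.599, 0.0288, 0.0326], 0.83)]
side infeed [([0.6059, 0.0253, 0.028], 0.91), ([0.6036, 0.0312, 0.029], 0.24)]
side plate_1 [([0.6052, -0.0192, 0.0649], 0.92), ([0.6109, -0.07, 0.0211], 0.74)]
```

View pics/s9.png

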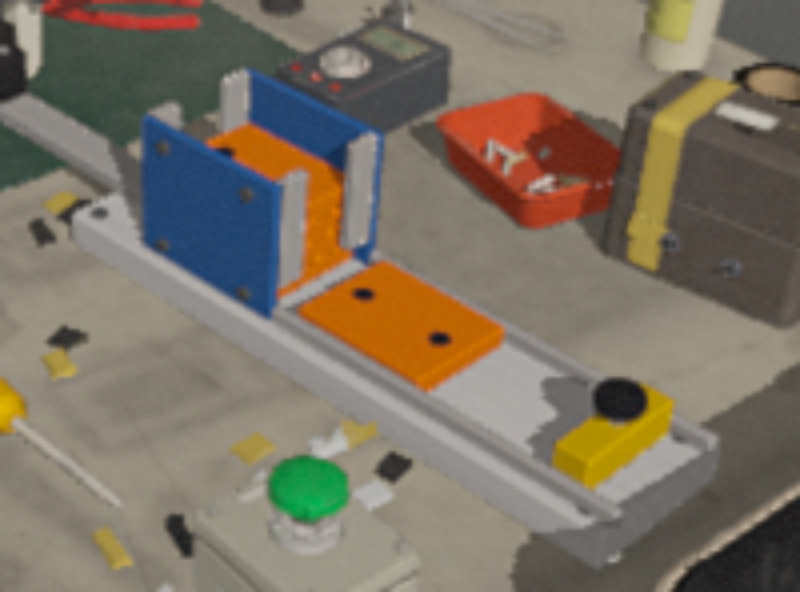

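Plate 1 (~(400,325) in the crop) is out and lies in the outfeed. The stack has dropped to the floor and the nose is clear behind the infeed. Starting the second stroke, stopping short of the stop.

```bash
python3 -m jog '[[[-0.03,0,0.0014],0,0.9],[[-0.06,0,0.0027],0,0.9],[[-0.09,0,0.004],0,0.9],[[-0.12,0,0.0054],0,0.9],[[-0.15,0,0.0067],0,0.9],[[-0.18,0,0.008],0,0.9]]'
python3 -m jog '[[[-0.03,0,0.0014],0,0.9],[[-0.055,0,0.0025],0,0.9],[[-0.075,0,0.0034],0,0.9],[[-0.075,0,0.0034],0,0.9]]'
python3 - <<'E'
from h import *
plan()
cams.read_camera('scene');look('scene',["plate_1","end_stop"])
cams.read_camera('side');look('side',["plate_1","end_stop"])
E
```

```text
time: 18.85
tool_pos: [0.5922, 0.1341, 0.2104]
tool_rot: [3.139, 0.042, 1.671]
contact_force: [-1.4, 9.8, 3.1]
opening: 0.0237
grip_force: 54.6
time: 19.35
tool_pos: [0.5953, 0.1029, 0.2103]
tool_rot: [3.14, 0.045, 1.67]
contact_force: [-1.0, 0.4, 1.9]
opening: 0.0237
grip_force: 54.6
t 19.35 grasp [0.5963 0.0958 0.0513] yaw 1.67 F [-1.   0.4  1.9] open 0.0237 grip 54.6
scene plate_1 [([0.6187, -0.1098, 0.0201], 0.97), ([0.6236, -0.1942, 0.0265], 0.93)]
scene end_stop [([0.7834, 0.0843, -0.0055], 0.71), ([0.6347, -0.2406, 0.0258], 0.62)]
side plate_1 [([0.624, -0.1936, 0.0285], 0.88), ([0.6167, -0.112, 0.0249], 0.87)]
side end_stop [([0.6297, -0.2386, 0.0201], 0.81)]
```

```bash
for i in 1; do python3 -m jog '[[[-0.0025,0,0.0001],0,0.9],[[-0.005,0,0.0002],0,0.9]]' | grep -E "pos|contact"; python3 -m jog '[[[-0.0013,0,0],0,0.9],[[-0.0025,0,0.0001],0,0.9]]' | grep -E "pos|contact"; done
```

```text
tool_pos: [0.5954, 0.1028, 0.2103]
contact_force: [-1.7, 5.8, 4.7]
tool_pos: [0.5954, 0.1025, 0.2103]
contact_force: [-1.6, 8.2, 4.9]
```

```bash
python3 -m jog '[[[-0.0013,0,0],0,0.9],[[-0.0025,0,0.0001],0,0.9]]' | grep -E "pos|contact"; python3 -m jog '[[[-0.0013,0,0],0,0.9],[[-0.0025,0,0.0001],0,0.9]]' | grep -E "pos|contact";python3 -m jog '[[[-0.0013,0,0],0,0.9],[[-0.0025,0,0.0001],0,0.9]]' | grep -E "pos|contact"
```

```text
tool_pos: [0.5955, 0.1019, 0.2103]
contact_force: [-1.3, 9.3, 5.6]
tool_pos: [0.5956, 0.1009, 0.2104]
contact_force: [-1.7, 9.7, 4.4]
tool_pos: [0.5957, 0.1, 0.2103]
contact_force: [-0.6, 9.1, 4.9]
```

Sliding steadily at ~9.4 N of friction. Continuing until the stop is felt.

```bash
python3 -m jog '[[[-0.0013,0,0],0,0.9],[[-0.0025,0,0.0001],0,0.9]]' | grep -E "pos|contact"; python3 -m jog '[[[-0.0013,0,0],0,0.9],[[-0.0025,0,0.0001],0,0.9]]' | grep -E "pos|contact";python3 -m jog '[[[-0.0013,0,0],0,0.9],[[-0.0025,0,0.0001],0,0.9]]' | grep -E "pos|contact"
```

```text
tool_pos: [0.5958, 0.0989, 0.2103]
contact_force: [0.1, 9.3, 3.9]
tool_pos: [0.5959, 0.0979, 0.2103]
contact_force: [-1.2, 8.8, 4.7]
tool_pos: [0.596, 0.097, 0.2103]
contact_force: [-0.5, 9.8, 4.2]
```

```bash
python3 -m jog '[[[-0.0013,0,0],0,0.9],[[-0.0025,0,0.0001],0,0.9]]' | grep -E "time|pos|contact"
```

```text
time: 21.9
tool_pos: [0.5961, 0.096, 0.2103]
contact_force: [-2.1, 9.6, 3.8]
```

```bash
for k in 1; do python3 -m jog '[[[-0.0013,0,0],0,0.9],[[-0.0025,0,0.0001],0,0.9]]' | grep -E "pos|contact"; python3 -m jog '[[[-0.0013,0,0],0,0.9],[[-0.0025,0,0.0001],0,0.9]]' | grep -E "pos|contact";python3 -m jog '[[[-0.0013,0,0],0,0.9],[[-0.0025,0,0.0001],0,0.9]]' | grep -E "pos|contact"; done
python3 - <<'E'
from h import *
plan()
cams.read_camera('scene');look('scene',["plate_1","end_stop"])
E
```

```text
tool_pos: [0.5963, 0.0949, 0.2104]
contact_force: [-0.8, 8.9, 3.9]
tool_pos: [0.5963, 0.094, 0.2103]
contact_force: [-0.4, 8.5, 4.4]
tool_pos: [0.5964, 0.0932, 0.2104]
contact_force: [-1.3, 12.1, 4.7]
t 22.65 grasp [0.5975 0.0865 0.0513] yaw 1.6717 F [-1.3 12.1  4.7] open 0.0239 grip 54.6
scene plate_1 [([0.6099, -0.0255, 0.0598], 0.78), ([0.6172, -0.1208, 0.0209], 0.72)]
scene end_stop [([0.6327, -0.2405, 0.0247], 0.58)]
```

Contact is felt (12.1 N). I'll press on in 0.5–1 mm steps towards ~19 N in total.

```bash
python3 -m jog '[[[-0.0013,0,0],0,0.9],[[-0.0025,0,0],0,0.9]]' | grep -E "pos|contact"
```

```text
tool_pos: [0.5964, 0.0929, 0.2104]
contact_force: [-0.3, 14.2, 4.3]
```

```bash
python3 -m jog '[[[-0.0013,0,0],0,0.9],[[-0.0025,0,0],0,0.9]]' | grep -E "pos|contact"
```

```text
tool_pos: [0.5964, 0.0926, 0.2104]
contact_force: [-1.2, 18.8, 5.2]
```

Total 18.8 N, so about 9.5 N on the stop. Hold briefly, then draw the stick straight out.

```bash
python3 -m jog '[[[0,0,0],0,0.9],[[0,0,0],0,0.9],[[0.01,0,-0.0005],0,0.9],[[0.03,0,-0.0014],0,0.9],[[0.06,0,-0.0027],0,0.9],[[0.09,0,-0.004],0,0.9],[[0.12,0,-0.0054],0,0.9],[[0.15,0,-0.0067],0,0.9],[[0.18,0,-0.008],0,0.9],[[0.21,0,-0.0095],0,0.9],[[0.24,0,-0.011],0,0.9]]'
python3 -m jog '[[[0.03,0,-0.0014],0,0.9],[[0.07,0,-0.003],0,0.9],[[0.11,0,-0.005],0,0.9],[[0.15,0,-0.0067],0,0.9],[[0.19,0,-0.0085],0,0.9],[[0.19,0,-0.0085],0,0.9]]'
python3 - <<'E'
from h import *
import cv2
plan([0.4511,0.3283,0.085],1.6746)
plan([0.4511,0.3283,0.0302],1.6746)
im=cams.read_camera('scene');look('scene',["plate_1","stick_nose","end_stop"])
h=im[150:330,180:480];cv2.imwrite('pics/s10.png',cv2.resize(h[:,:,::-1],None,fx=2.6,fy=3.2))
E
```

```text
time: 24.68
tool_pos: [0.5872, 0.1845, 0.21]
tool_rot: [3.141, 0.046, 1.67]
contact_force: [-0.3, -1.3, 1.6]
opening: 0.0237
grip_force: 54.7
time: 25.42
tool_pos: [0.5791, 0.262, 0.2102]
tool_rot: [3.14, 0.045, 1.673]
contact_force: [-0.6, 0.1, -1.1]
opening: 0.0235
grip_force: 54.7
t 25.43 grasp [0.58   0.255  0.0511] yaw 1.6729 F [-0.6  0.1 -1.1] open 0.0235 grip 54.7
shift [ 0.2113 -0.3018 -0.0946] turn -0.0005
t 25.43 grasp [0.58   0.255  0.0511] yaw 1.6729 F [-0.6  0.1 -1.1] open 0.0235 grip 54.7
shift [ 0.2174 -0.302   0.0422] turn -0.0005
scene plate_1 [([0.6105, -0.0241, 0.0512], 0.63), ([0.6202, -0.1185, 0.0214], 0.62)]
scene stick_nose [([0.5925, 0.0869, 0.0279], 0.61)]
scene end_stop [([0.6333, -0.2429, 0.0257], 0.71)]
```

View pics/s10.png

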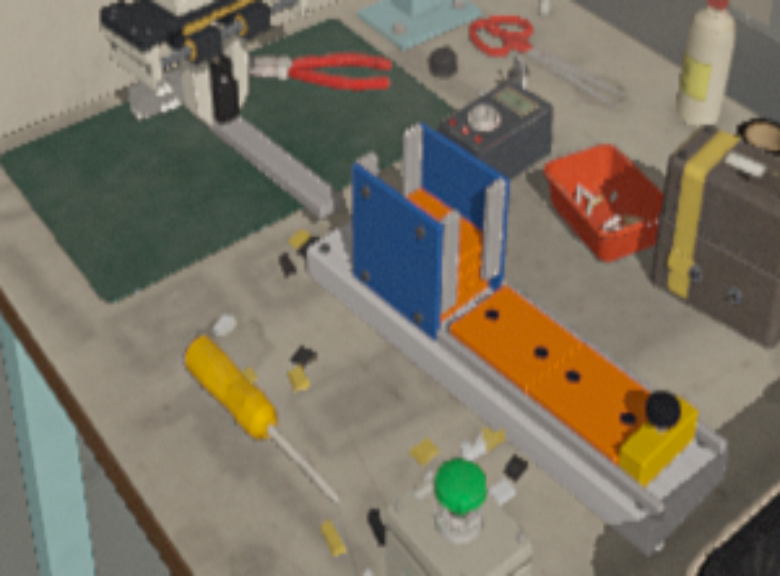

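Both plates lie against the yellow stop (~(660,440)) and touch each other. The stack is down on the floor and the stick is out. Now I'll lay the stick back in its place on the mat.

```bash
python3 -m jog '[[[0.02,0,-0.06],0,0.9],[[0.05,-0.05,-0.0946],0,0.9],[[0.1,-0.13,-0.0946],0,0.9],[[0.16,-0.22,-0.0946],0,0.9],[[0.2113,-0.302,-0.0946],0,0.9],[[0.2113,-0.302,-0.0946],0,0.9],[[0.214,-0.302,-0.03],0,0.9],[[0.216,-0.302,0.015],0,0.9],[[0.2174,-0.302,0.035],0,0.9],[[0.2174,-0.302,0.041],0,0.9],[[0.2174,-0.302,0.041],0,0.9]]'
python3 - <<'E'
from h import *
plan()
E
```

```text
time: 27.0
tool_pos: [0.4512, 0.334, 0.1903]
tool_rot: [3.139, 0.045, 1.671]
contact_force: [0.5, -0.1, -1.9]
opening: 0.0237
grip_force: 54.7
t 27.0 grasp [0.4523 0.3269 0.0313] yaw 1.6707 F [ 0.5 -0.1 -1.9] open 0.0237 grip 54.7
```

```bash
python3 -m jog '[[[0,0,0.002],0,0.9],[[0,0,0.0035],0,0.9],[[0,0,0.0035],0,0.8],[[0,0,0.0035],0,0.6],[[0,0,0.0035],0,0.3],[[0,0,0.0035],0,0.3],[[0.003,0,-0.05],0,0.3],[[0.006,0,-0.13],0,0.3],[[0.01,0,-0.25],0,0.3],[[0.01,0,-0.35],0,0.3],[[0.01,0,-0.35],0,0.3],[[0.01,0,-0.35],0,0.3]]'
python3 - <<'E'
from h import *
import cv2
plan()
im=cams.read_camera('scene');look('scene',["stick_nose","stick_grip","plate_1","end_stop"])
h=im[150:330,180:480];cv2.imwrite('pics/s11.png',cv2.resize(h[:,:,::-1],None,fx=2.6,fy=3.2))
cams.read_camera('side');look('side',["stick_nose","stick_grip"])
E
```

```text
time: 28.5
tool_pos: [0.4491, 0.3441, 0.3288]
tool_rot: [3.141, 0.045, 1.671]
contact_force: [-0.1, -0.2, -1.4]
opening: 0.0643
grip_force: 0.0
t 28.5 grasp [0.4499 0.3369 0.1697] yaw 1.6712 F [-0.1 -0.2 -1.4] open 0.0643 grip 0.0
scene stick_nose [([0.4666, 0.1614, 0.0079], 0.68), ([0.6319, -0.2411, 0.0245], 0.37)]
scene stick_grip [([0.4526, 0.3216, 0.0267], 0.75)]
scene plate_1 [([0.6259, -0.201, 0.0272], 0.95), ([0.6085, -0.0208, 0.0542], 0.79)]
scene end_stop [([0.7827, 0.0837, -0.0059], 0.71), ([0.4375, -0.0449, 0.0044], 0.3)]
side stick_nose [([0.4673, 0.1614, 0.0119], 0.69)]
side stick_grip [([0.4547, 0.3296, 0.0225], 0.6)]
```

```bash
python3 -c "
from cell import robot
print(robot.hand_in())"
```

```text
the job is handed in; nothing more can be done
None
```

Job handed in at about 28.6 s: plates 1 and 2 lie against the end stop, pressed with about 9.5 N (18.8 N at the wrist, 9.3 N of it friction), the stack dropped, and the stick is flat on the mat by the networks' positions only; I regrasped it once mid-stroke when joint 6 hit its limit, and I viewed 12 pictures, over the limit of 10.

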